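# Find the loose wedge and level the spice carousel

### The job

The spice carousel's board leans down towards the robot. Feel among the three look-alike wedges in the olivewood box for the one that is loose, take it out and set it down flat on the counter in front of the board's low edge, letting go of it; then take it again by its thick end and push it straight in, thin end first, under the low edge until the board is level and its dial reads centred, and leave it there holding the board up. Do not disturb the mortar or the pinch bowl.

Things in the scene. Friction and masses are not known exactly. Their poses are not given: they have to be found in the camera images.
- needle (a joint): Reading of the white dial level (62 mm across) on the near left corner of the dark board: 12 times the board's lean. 0 = level, the needle's red end meets the green mark; negative = near edge low; positive = too high. Starts at -0.6 and falls back there unless the edge is held up; 1 mm of push adds about 0.01. Sliding the wedge under takes 5 to 15 N; friction keeps it in.
- board_edge (a point): Dark board, 240 mm deep, 260 wide, 15 thick, turning on its rear feet: middle of its lower near edge, 8 to 12 mm above the counter at the start, 20 to 24 mm when level (varies), so 88 to 109 mm of the wedge go under; x points in under the board, square to the edge, y along it, z up. A white carousel on it, 183 mm high, begins 63 mm behind the edge.
- wedge_a_mid (a point): Wedge a of three look-alike olivewood wedges on the box floor; two are stuck fast, one is loose (felt only). 150 mm long, 26 wide, upright sides, top sloping from 3 mm high at the tip to 32 at the butt, 55-90 g. Point: midway along and across, 16 mm above its flat underside; x from butt to tip, z up. Centre of mass 20 mm from it towards the butt.
- wedge_b_mid (a point): Wedge b of three look-alike olivewood wedges on the box floor; two are stuck fast, one is loose (felt only). 150 mm long, 26 wide, upright sides, top sloping from 3 mm high at the tip to 32 at the butt, 55-90 g. Point: midway along and across, 16 mm above its flat underside; x from butt to tip, z up. Centre of mass 20 mm from it towards the butt.
- wedge_c_mid (a point): Wedge c of three look-alike olivewood wedges on the box floor; two are stuck fast, one is loose (felt only). 150 mm long, 26 wide, upright sides, top sloping from 3 mm high at the tip to 32 at the butt, 55-90 g. Point: midway along and across, 16 mm above its flat underside; x from butt to tip, z up. Centre of mass 20 mm from it towards the butt.
- box_in (a point): Centre of the inner floor of the open olivewood box, fixed to the counter. Outside 216 x 226 x 68 mm high, walls and floor 8 mm thick: floor 8 mm above the counter, rim 60 mm above the floor. x along its 216 mm side, z up. The wedges lie about 60 mm apart, roughly along x, tips towards +x; which place holds the loose one varies. Its lid lies flat to its left.
- mortar: A bystander; leave it where it stands. Origin at the centre of its underside. Steel mortar, 96 mm across, 75 mm high, to the right of the board.
- pinch_bowl: A bystander; leave it where it stands. Origin at the centre of its underside. Blue glass pinch bowl, 90 mm across, 40 mm high, beyond the box.
Not all that is in view belongs to the job. What is shaped like the part that bears wedge_b_mid but red or turquoise is not meant.

How it is judged:
By the outcome, as a careful person would: the job done as asked, in the order asked, and still so for the second after the job is handed in, with the robot touching nothing.
It also fails if it takes over 72 s, if anything falls off the work surface, if the arm or the gripper's body presses on something with over 40 N, if the wrist force passes 120 N, or if a joint passes its speed limit or range.

### The arm

A 6-joint arm with a two-finger parallel gripper is mounted at the origin on the work surface. World frame = base frame: x ahead of the robot, y to its left, z up, the work surface at z = 0. Lengths are in m, angles in rad, forces in N, time in s.
With the tool pointing down it reaches from about 0.375 to 0.975 m from the base axis. Payload 3.8 kg.
Tool frame: the origin (TCP) lies at the very end of the fingers, on their centre line; the grasp point (between the pads) lies 19 mm behind it; z points along the fingers, y is the line along which they close (so a half turn about z gives the same grasp; the last joint's range is limited). The gripper opens to 88 mm and grips with 3 to 60 N. Pads are 18 mm wide; open, the fingers measure 123 mm over their backs; the gripper's body (75 mm by 187 mm) begins 45 mm behind the grasp point.
Start: joints at [1.165, 0.264, 1.604, -0, 1.274, -0.037], TCP at [0.243, 0.63, 0.218] pointing down, gripper open.
Joint ranges: [-2.63, 2.63], [-0.94, 2.18], [0.31, 2.57], [-1.31, 4.45], [0, 2.66], [-2.55, 2.55]. Speed limits (rad/s): [2.57, 2.57, 3.14, 3.14, 3.14, 3.14].

### API

Orientations are given as a unit quaternion [w, x, y, z].
In Python, from workcell import state, camera, calibration, workorder gives the robot as it stands.
- The arm moves only by the tool send_rows, never from a script. Its argument "deltas" is a list that holds one entry, the list of rows, each a list of 6 numbers: the shift along the tool's x, y, z in m, then the turn, a rotation vector about the tool's x, y, z in rad. In form: [[[tx, ty, tz, wx, wy, wz], ...]]. A call has 1 to 20 rows; each row shifts and turns the commanded pose from where the row before left it, along the tool's axes as they then stand; what a row does not reach is not made up. A row lasts 1/10 s, in which the tool goes at most 50 mm and 8.59 degrees, less where a joint would pass 70% of its speed; a pose out of reach is approached as far as the arm can. A call with a gripper value outside its range is refused whole. "hand" is the opening, from 0 (shut) to 1 (fully open), set as the call begins (left out, the last holds). The fingers move at their own pace and stop on an object; "grip_force" is the grip in N (left out, the last holds). Time passes only in rows, so rows that do not move let the fingers close. It gives the time, the measured TCP pose, the force, the opening and the grip force at its end, in the units of the state.
- state(): the state, without advancing time (a new reading comes with each control period).
- camera(name): name is "scene" or "top" or "wrist"; returns the picture (480x640x3 uint8, red, green, blue); there is no depth.
- calibration(name): a dict with "intrinsics" (3x3 intrinsics, pixels), "k1" (the pictures are not rectified: a ray, as slopes to the right and down, at radius r is drawn at 1 + k1 r^2 times it, then the intrinsics apply), "origin" and "rotation" of the camera in the world; the wrist camera has in their place "mount" (4x4, takes a point from camera to tool coordinates, whose origin is the TCP and whose axes are the flange's). Camera axes: x right, y down, z forward; pixel columns grow to the right and rows downward; lengths in m; the calibration is good to about 2 mm. A picture is of the moment at which its call begins: read the wrist's pose just before it. calibration takes no time and is no camera call.
- workorder.close_job(): hands the job in; it is judged then, once.
The state is a dict: "clock": time; "joint_pos": joint angles; "qvel": joint speeds; "joint_efforts": joint torques, N m; "eef_pos": TCP position; "tcp_rot": TCP orientation; "wrist_force": force on the tool from outside, world axes, zero at the start; "torque": the same for the moment, N m; "opening": opening from 0.0 (shut) to 1.0 (fully open); "grasp_force": force on a finger pad.
Only numpy, scipy, OpenCV 4.12 (cv2) and the standard library are available. Lean on these libraries where they do the work, as an engineer would, in place of code of your own. Each camera call takes 0.05 s, during which the arm holds its last target. There are 200 camera calls.

## Working session

There is one attempt and no reset: what is moved stays moved. The work goes in short steps, Python scripts to look and compute and a tool call to move; the robot and the scene stay as the last step left them, time stands still between calls to the robot, and variables do not carry over. Pictures are saved under pics/ and viewed, at most 10 in all, crops included, and the job is handed in when it is done.

Besides the shell and the picture viewer there is one more tool, called in YAML: its name, and indented under it one key for each argument. send_rows: Moves the arm, as the interface text tells. Its arguments: {"type":"object","properties":{"deltas":{"type":"array"},"hand":{"type":"number"},"grip_force":{"type":"number"}},"required":["deltas"]}

```bash
mkdir -p pics; cat > h.py <<'E'
import numpy as np, cv2
from workcell import state, camera, calibration, workorder
from scipy.spatial.transform import Rotation as R
def ray(name,u,v,st=None):
    c=calibration(name);K=np.array(c["intrinsics"]);k=c["k1"]
    d=np.array([(u-K[0,2])/K[0,0],(v-K[1,2])/K[1,1]]);s=d.copy()
    for _ in range(20): s=d/(1+k*(s@s))
    r=np.array([s[0],s[1],1])
    if name=="wrist":
        M=np.array(c["mount"]);st=st or state();q=st["tcp_rot"];T=R.from_quat([q[1],q[2],q[3],q[0]]).as_matrix()
        return np.array(st["eef_pos"])+T@M[:3,3], T@M[:3,:3]@r
    return np.array(c["origin"]), np.array(c["rotation"])@r
def onz(name,u,v,z,st=None):
    o,d=ray(name,u,v,st);return (o+d*(z-o[2])/d[2]).round(4)
def save(name,fn,crop=None,sc=1):
    im=camera(name)[:,:,::-1]
    if crop: a,b,c,d=crop;im=im[b:d,a:c]
    if sc!=1: im=cv2.resize(im,None,fx=sc,fy=sc,interpolation=cv2.INTER_CUBIC)
    cv2.imwrite("pics/"+fn,im)
def tri(n1,p1,n2,p2):
    o1,d1=ray(n1,*p1);o2,d2=ray(n2,*p2)
    A=np.stack([d1,-d2],1);t=np.linalg.lstsq(A,o2-o1,rcond=None)[0];a=o1+d1*t[0];b=o2+d2*t[1]
    return ((a+b)/2).round(4),np.linalg.norm(a-b).round(4)
E
python3 - <<'E'
from h import *
s=state();print(s)
save("top","top.png");save("scene","scene.png")
for n in("top","scene","wrist"):print(calibration(n))
E
```

```text
{'clock': 0.0, 'joint_pos': array([ 1.16508211e+00,  2.64719978e-01,  1.60537085e+00,  1.68503612e-06,
        1.27369452e+00, -3.68802228e-02]), 'qvel': array([-0.00032521,  0.00065154,  0.00012382, -0.0004017 ,  0.00163792,
        0.00034149]), 'joint_efforts': array([ 1.03632432e-03, -5.02110457e+01, -3.56878853e+01,  7.26444251e-02,
        2.91022664e-02, -1.74031584e-04]), 'eef_pos': array([0.24304629, 0.62891364, 0.21621211]), 'tcp_rot': array([-2.41429187e-04,  1.83373581e-01,  9.83042689e-01, -1.06943587e-03]), 'wrist_force': array([-0.33953731,  0.12122064, -0.15133572]), 'torque': array([-0.05111542,  0.05823946,  0.02530612]), 'grasp_force': 0.0, 'opening': 1.0004077737458053}
{'intrinsics': array([[564.02448947,   0.        , 318.80168281],
       [  0.        , 564.02448947, 250.59117414],
       [  0.        ,   0.        ,   1.        ]]), 'k1': -0.028997805023371327, 'origin': array([ 0.31653752, -0.0531751 ,  1.28931992]), 'rotation': array([ 0.06111495, -0.70094015,  0.70753982, -0.06584282])}
{'intrinsics': array([[479.06968217,   0.        , 327.31370426],
       [  0.        , 479.06968217, 240.01931016],
       [  0.        ,   0.        ,   1.        ]]), 'k1': -0.01840388063831253, 'origin': array([ 1.0938933 , -0.38303654,  1.02466049]), 'rotation': array([-0.26090047,  0.81485124,  0.49587376, -0.14851808])}
{'intrinsics': array([[399.04966262,   0.        , 324.87408956],
       [  0.        , 399.04966262, 239.89603336],
       [  0.        ,   0.        ,   1.        ]]), 'k1': -0.08658526897616123, 'mount': array([[-1.06081990e-03, -9.47647560e-01, -3.19316420e-01,
         8.41274878e-02],
       [ 9.99999242e-01, -1.20499235e-03,  2.53945476e-04,
         5.96504684e-04],
       [-6.25424654e-04, -3.19315909e-01,  9.47648120e-01,
        -1.67960689e-01],
       [ 0.00000000e+00,  0.00000000e+00,  0.00000000e+00,
         1.00000000e+00]])}
```

View pics/top.png

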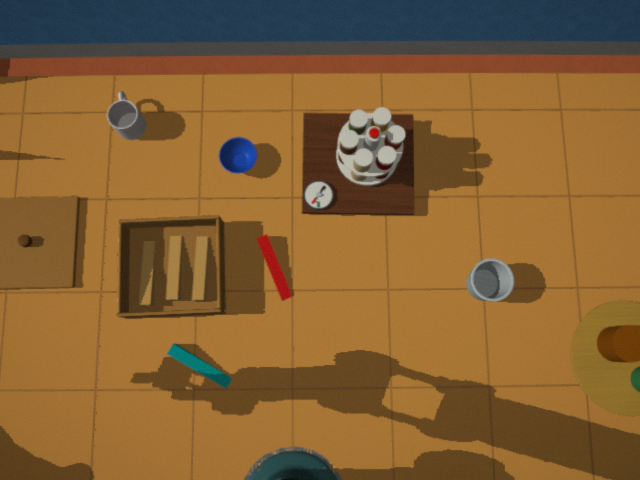

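View pics/scene.png

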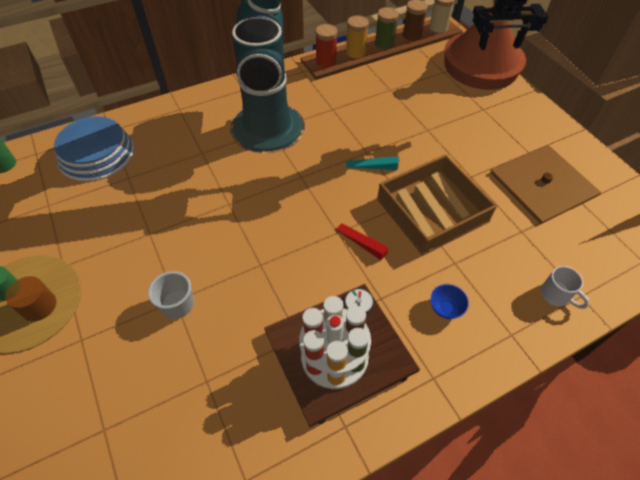

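```bash
sed -i 's/np.array(c\["rotation"\])@r/R.from_quat(np.roll(c["rotation"],-1)).as_matrix()@r/' h.py
python3 - <<'E'
from h import *
a=camera("top")[:,:,::-1]
A=cv2.resize(a[205:325,110:230],(480,480),interpolation=cv2.INTER_CUBIC);B=cv2.resize(a[185:225,295:420],(480,154),interpolation=cv2.INTER_CUBIC)
b=camera("scene")[:,:,::-1]
C=cv2.resize(b[150:255,370:500],(320,258),interpolation=cv2.INTER_CUBIC)
D=cv2.resize(b[280:320,335:380],(320,284),interpolation=cv2.INTER_CUBIC)
o=np.zeros((600,800,3),np.uint8);o[:440,:480]=A[:440];o[440:594,:480]=B;o[:258,480:]=C;o[260:544,480:]=D
cv2.imwrite("pics/crop1.png",np.clip(o*1.6,0,255).astype(np.uint8))
for p in [(120,219),(219,216),(223,314),(120,316)]:print('rim',onz("top",*p,.068))
for p in [(303,213),(413,215)]:print('edge',onz("top",*p,.025))
print(onz("top",238,156,.04),onz("top",490,281,.075),onz("top",319,195,.035))
E
```

```text
rim [0.6139 0.3796 0.068 ]
rim [0.6187 0.1589 0.068 ]
rim [0.4013 0.1456 0.068 ]
rim [0.3987 0.3683 0.068 ]
edge [ 0.6347 -0.0272  0.025 ]
edge [ 0.6279 -0.2812  0.025 ]
[0.7686 0.1228 0.04  ] [ 0.4666 -0.4344  0.075 ] [ 0.6745 -0.0645  0.035 ]
```

View pics/crop1.png

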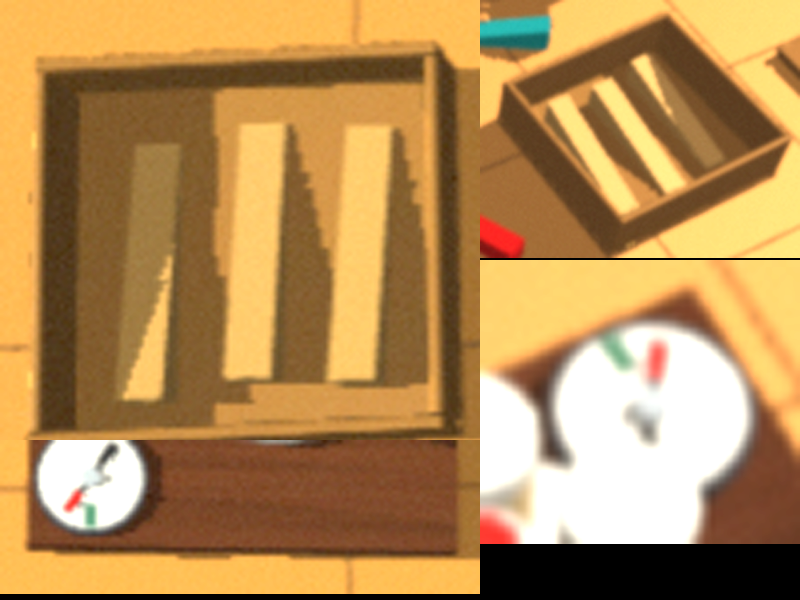

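```bash
python3 - <<'E'
from h import *
T=[(149.3,241.3),(176.3,236),(202.3,236.8)];B=[(145.6,305),(171.9,299.8),(198.4,300.5)]
for t,b in zip(T,B):
    t=onz("top",*t,.011);b=onz("top",*b,.04);d=t-b
    print(t,b,np.hypot(*d[:2]).round(4),np.degrees(np.arctan2(d[1],d[0])).round(1))
s=state();print(s['eef_pos'],R.from_quat(np.roll(s['tcp_rot'],-1)).as_matrix().round(3))
E
```

```text
[0.5741 0.3288 0.011 ] [0.4245 0.3222 0.04  ] 0.1497 2.5
[0.5861 0.2667 0.011 ] [0.4355 0.2642 0.04  ] 0.1506 1.0
[0.5836 0.2063 0.011 ] [0.4335 0.2053 0.04  ] 0.1501 0.4
[0.2431419  0.62919281 0.21669102] [[-0.933  0.361 -0.001]
 [ 0.361  0.933 -0.001]
 [ 0.    -0.001 -1.   ]]
```

send_rows:
  deltas:
    - [[-0.0341,-0.026,0,0,0,0],[-0.0341,-0.026,0,0,0,0],[-0.0341,-0.026,0,0,0,0],[-0.0341,-0.026,0,0,0,0],[-0.0341,-0.026,0,0,0,0],[-0.0341,-0.026,0,0,0,0],[-0.0341,-0.026,0,0,0,0],[-0.0341,-0.026,0,0,0,0],[-0.0341,-0.026,0,0,0,0],[-0.0341,-0.026,0,0,0,0],[0,0,0.03,0,0,-0.13],[0,0,0.03,0,0,-0.13],[0,0,0,0,0,-0.125],[0,0,0,0,0,0]]
  hand: 0.5

```text
clock: 1.6
eef_pos: [0.4668, 0.2634, 0.156]
tcp_rot: [-0.001, -0.008, 1.0, -0.001]
wrist_force: [-0.2, 0.5, 0.9]
opening: 0.501
grasp_force: 0.0
```

```bash
python3 - <<'E'
from h import *
s=state();print(s['eef_pos'],R.from_quat(np.roll(s['tcp_rot'],-1)).as_matrix().round(3),s['opening'],s['wrist_force'])
im=camera("wrist")[:,:,::-1];cv2.imwrite("pics/w1.png",np.clip(im*1.4,0,255).astype(np.uint8))
E
```

```text
[0.46676623 0.26338084 0.15599374] [[-1.    -0.016 -0.003]
 [-0.016  1.    -0.001]
 [ 0.003 -0.001 -1.   ]] 0.5013320251672976 [-0.1811197   0.49831208  0.94149962]
```

View pics/w1.png

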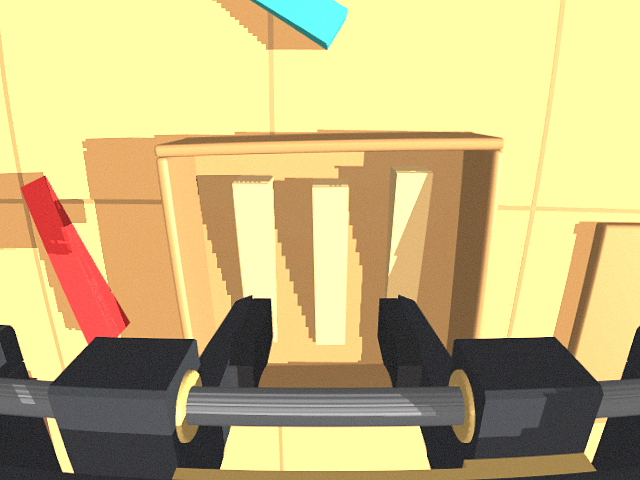

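```bash
python3 - <<'E'
from h import *
for p in [(233,183),(273,181),(312,187),(348,186),(393,171),(432,172)]:print(p,onz("wrist",*p,.04))
for p in [(316,345),(345,344)]:print(p,onz("wrist",*p,.011))
E
```

```text
(233, 183) [0.4371 0.198  0.04  ]
(273, 181) [0.4354 0.2271 0.04  ]
(312, 187) [0.4395 0.2552 0.04  ]
(348, 186) [0.4384 0.2812 0.04  ]
(393, 171) [0.4271 0.3131 0.04  ]
(432, 172) [0.4273 0.3414 0.04  ]
(316, 345) [0.5913 0.2582 0.011 ]
(345, 344) [0.5899 0.2848 0.011 ]
```

send_rows:
  deltas:
    - [[-0.003,0.003,0.02,0,0,0],[0,0,0.025,0,0,0],[0,0,0.025,0,0,0],[0,0,0.025,0,0,0],[0,0,0.025,0,0,0],[0,0,0.015,0,0,0],[0,0,0.008,0,0,0],[0,0,0,0,0,0]]

```text
clock: 2.45
eef_pos: [0.4704, 0.2672, 0.0141]
tcp_rot: [-0.0, -0.008, 1.0, -0.0]
wrist_force: [0.1, 0.2, -0.3]
opening: 0.5
grasp_force: 0.0
```

send_rows:
  deltas:
    - [[0,0,0,0,0,0],[0,0,0,0,0,0],[0,0,0,0,0,0],[0,0,0,0,0,0],[0,0,0,0,0,0]]
  hand: 0.2
  grip_force: 12

```text
clock: 2.95
eef_pos: [0.4709, 0.2673, 0.015]
tcp_rot: [0.0, -0.008, 1.0, 0.0]
wrist_force: [-0.0, 0.5, 0.6]
opening: 0.202
grasp_force: 0.0
```

send_rows:
  deltas:
    - [[0,0,-0.003,0,0,0],[0,0,0,0,0,0],[0,0,0,0,0,0]]

```text
clock: 3.25
eef_pos: [0.4708, 0.2673, 0.0177]
tcp_rot: [0.0, -0.008, 1.0, 0.0]
wrist_force: [-0.1, 0.2, -0.3]
opening: 0.201
grasp_force: 0.0
```

```bash
python3 - <<'E'
from h import *
im=camera("wrist")[:,:,::-1];cv2.imwrite("pics/w2.png",np.clip(im*1.4,0,255).astype(np.uint8))
E
```

```text
(no output)
```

View pics/w2.png

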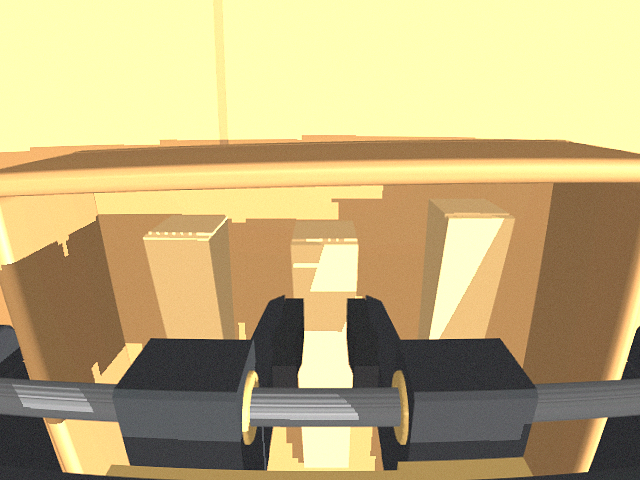

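send_rows:
  deltas:
    - [[0,0,0,0,0,0],[0,0,0,0,0,0],[0,0,0,0,0,0]]
  hand: 0
  grip_force: 12

```text
clock: 3.6
eef_pos: [0.4706, 0.2672, 0.0174]
tcp_rot: [-0.0, -0.008, 1.0, -0.0]
wrist_force: [0.7, -0.4, -0.1]
opening: 0.005
grasp_force: 0.0
```

```bash
python3 - <<'E'
from h import *
w=camera("wrist")[:,:,::-1][180:480,180:480]
s=camera("scene")[:,:,::-1][150:260,370:500]
o=np.hstack([cv2.resize(w,(400,400)),cv2.resize(s,(400,400),interpolation=cv2.INTER_CUBIC)])
cv2.imwrite("pics/w3.png",np.clip(o*1.4,0,255).astype(np.uint8))
print(state()['opening'],state()['grasp_force'])
E
```

```text
0.004877210656620491 0.0
```

View pics/w3.png

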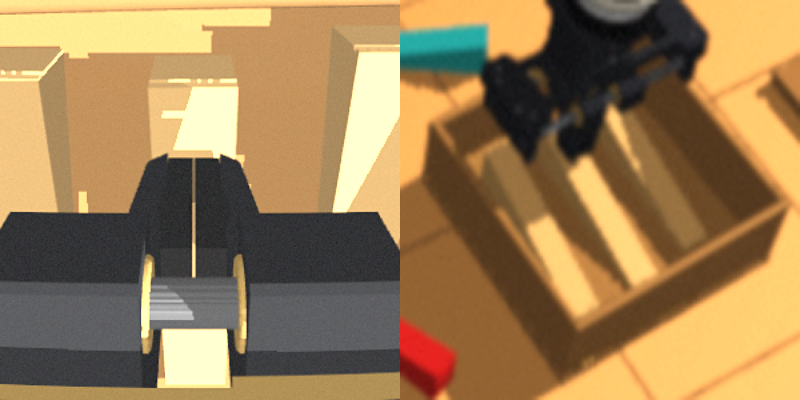

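```bash
python3 - <<'E'
from h import *
print(state()['eef_pos'],state()['joint_pos'])
print(tri("top",(171.9,299.8),"wrist",(324,241)))
print(tri("top",(198.4,300.5),"wrist",(177,237)))
for z in (0.0,.02,.04,.06):print(z,onz("top",171.9,299.8,z),onz("wrist",324,241,z),onz("wrist",290,241,z),onz("wrist",358,241,z), onz("wrist",322,150,.068))
E
```

```text
[0.47056134 0.26719062 0.01744045] [ 4.70371739e-01  2.24183505e-01  2.06115706e+00  2.54923620e-05
  8.56403214e-01 -1.11663682e+00]
(array([0.4369, 0.2664, 0.035 ]), np.float64(0.0025))
(array([0.4357, 0.2072, 0.034 ]), np.float64(0.0036))
0.0 [0.4393 0.2743 0.    ] [0.4498 0.2674 0.    ] [0.4501 0.2507 0.    ] [0.4496 0.284  0.    ] [0.3988 0.2662 0.068 ]
0.02 [0.4374 0.2692 0.02  ] [0.443  0.2673 0.02  ] [0.4432 0.2524 0.02  ] [0.4428 0.2822 0.02  ] [0.3988 0.2662 0.068 ]
0.04 [0.4355 0.2642 0.04  ] [0.4362 0.2672 0.04  ] [0.4364 0.2541 0.04  ] [0.436  0.2803 0.04  ] [0.3988 0.2662 0.068 ]
0.06 [0.4336 0.2591 0.06  ] [0.4294 0.2672 0.06  ] [0.4296 0.2559 0.06  ] [0.4292 0.2785 0.06  ] [0.3988 0.2662 0.068 ]
```

send_rows:
  deltas:
    - [[0,0,-0.02,0,0,0],[0,0,-0.02,0,0,0],[0,0,0,0,0,0]]

```text
clock: 4.0
eef_pos: [0.473, 0.2684, 0.0602]
tcp_rot: [0.003, -0.008, 1.0, 0.001]
wrist_force: [0.7, -0.3, -0.4]
opening: 0.01
grasp_force: 0.0
```

send_rows:
  deltas:
    - [[0,0,0.018,0,0,0],[0,0,0.004,0,0,0],[0,0,0.004,0,0,0],[0,0,0.004,0,0,0],[0,0,0,0,0,0]]

```text
clock: 4.5
eef_pos: [0.4701, 0.2669, 0.0267]
tcp_rot: [-0.001, -0.008, 1.0, -0.0]
wrist_force: [0.2, 0.1, -0.3]
opening: 0.001
grasp_force: 0.0
```

send_rows:
  deltas:
    - [[0,0,-0.03,0,0,0],[0,0,-0.035,0,0,0],[0,0,-0.035,0,0,0],[0,0,-0.02,0,0,0],[0,0,0,0,0,0]]
  hand: 0.5

```text
clock: 5.0
eef_pos: [0.4735, 0.2687, 0.1518]
tcp_rot: [0.004, -0.008, 1.0, 0.002]
wrist_force: [1.1, -0.1, 0.8]
opening: 0.436
grasp_force: 0.0
```

```bash
python3 - <<'E'
from h import *
print(state()['eef_pos'])
w=camera("wrist")[:,:,::-1][120:400,130:530]
cv2.imwrite("pics/w4.png",np.clip(cv2.resize(w,(800,560))*1.2,0,255).astype(np.uint8))
E
```

```text
[0.47347062 0.26868368 0.15184623]
```

View pics/w4.png

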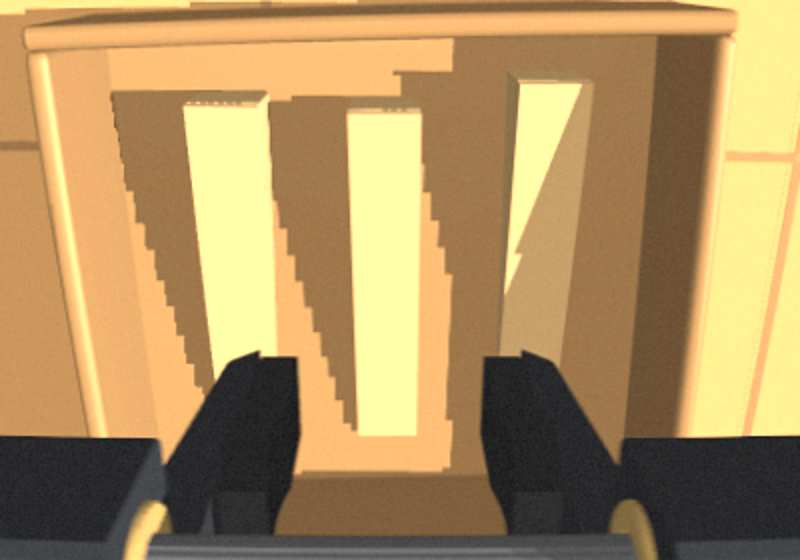

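send_rows:
  deltas:
    - [[0.002,-0.03,0,0,0,0],[0.002,-0.03,0,0,0,0],[0,0,0.025,0,0,0],[0,0,0.03,0,0,0],[0,0,0.03,0,0,0],[0,0,0.03,0,0,0],[0,0,0.015,0,0,0],[0,0,0.008,0,0,0],[0,0,0,0,0,0]]
  hand: 0.5

```text
clock: 5.95
eef_pos: [0.4654, 0.2063, 0.007]
tcp_rot: [-0.002, -0.008, 1.0, -0.001]
wrist_force: [0.2, -0.3, 0.3]
opening: 0.498
grasp_force: 0.0
```

send_rows:
  deltas:
    - [[0,0,0,0,0,0],[0,0,0,0,0,0],[0,0,0,0,0,0],[0,0,0,0,0,0]]
  hand: 0.2
  grip_force: 12

```text
clock: 6.35
eef_pos: [0.4686, 0.2076, 0.0106]
tcp_rot: [0.001, -0.008, 1.0, 0.0]
wrist_force: [0.8, -0.3, 2.8]
opening: 0.284
grasp_force: 12.0
```

send_rows:
  deltas:
    - [[0,0,-0.004,0,0,0],[0,0,0,0,0,0],[0,0,0,0,0,0]]

```text
clock: 6.65
eef_pos: [0.4676, 0.2072, 0.0137]
tcp_rot: [0.0, -0.008, 1.0, 0.0]
wrist_force: [0.1, 0.2, -0.9]
opening: 0.285
grasp_force: 12.0
```

send_rows:
  deltas:
    - [[0,0,-0.008,0,0,0],[0,0,-0.008,0,0,0],[0,0,0,0,0,0],[0,0,0,0,0,0]]
  grip_force: 25

```text
clock: 7.05
eef_pos: [0.4681, 0.2074, 0.0301]
tcp_rot: [0.001, -0.008, 1.0, 0.0]
wrist_force: [-0.3, 0.0, -0.9]
opening: 0.28
grasp_force: 25.0
```

```bash
python3 - <<'E'
from h import *
s=state();print(s['eef_pos'],s['opening'],s['grasp_force'],s['wrist_force'],s['torque'])
w=camera("wrist")[:,:,::-1]
t=camera("top")[:,:,::-1][180:330,110:320]
o=np.hstack([cv2.resize(w,(500,375)),cv2.resize(w[0:1,0:1],(300,375))]);o[:214,500:]=cv2.resize(t,(300,214))
cv2.imwrite("pics/w5.png",np.clip(o*1.2,0,255).astype(np.uint8))
E
```

```text
[0.46810981 0.20735973 0.03014078] 0.2804576733481232 24.991952776908875 [-0.34680119  0.00335789 -0.93078483] [ 0.03420108  0.02225005 -0.00836593]
```

View pics/w5.png

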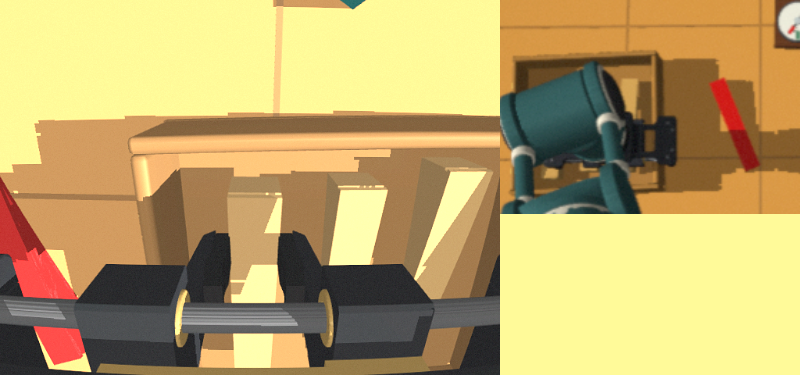

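send_rows:
  deltas:
    - [[0,0,-0.02,0,0,0],[0,0,-0.03,0,0,0],[0,0,-0.03,0,0,0],[0,0,-0.01,0,0,0],[0,-0.02,0,0,0,0.014],[0,-0.035,0,0,0,0.014],[0,-0.037,0,0,0,0.014],[0,-0.037,0,0,0,0],[0,-0.037,0,0,0,0],[0,-0.037,0,0,0,0],[0,-0.037,0,0,0,0],[0,-0.037,0,0,0,0],[0,-0.035,0,0,0,0],[0,-0.03,0,0,0,0],[0,-0.015,0,0,0,0],[0,0,0,0,0,0],[0,0,0,0,0,0]]

```text
clock: 8.85
eef_pos: [0.4603, -0.149, 0.1189]
tcp_rot: [-0.001, 0.013, 1.0, 0.001]
wrist_force: [0.4, 0.2, -1.1]
opening: 0.282
grasp_force: 25.0
```

send_rows:
  deltas:
    - [[0,0,0.025,0,0,0],[0,0,0.03,0,0,0],[0,0,0.03,0,0,0],[0,0,0.018,0,0,0],[0,0,0.007,0,0,0],[0,0,0.002,0,0,0],[0,0,0.001,0,0,0],[0,0,0,0,0,0],[0,0,0,0,0,0]]

```text
clock: 9.75
eef_pos: [0.4618, -0.15, 0.0076]
tcp_rot: [0.001, 0.013, 1.0, -0.0]
wrist_force: [-0.3, 0.3, -0.3]
opening: 0.283
grasp_force: 25.0
```

send_rows:
  deltas:
    - [[0,0,0.002,0,0,0],[0,0,0.001,0,0,0],[0,0,0.001,0,0,0],[0,0,0,0,0,0]]

```text
clock: 10.15
eef_pos: [0.4608, -0.1498, 0.0026]
tcp_rot: [0.0, 0.013, 1.0, -0.0]
wrist_force: [-0.4, -1.1, -0.3]
opening: 0.283
grasp_force: 25.0
```

send_rows:
  deltas:
    - [[0,0,0,0,0,0],[0,0,0,0,0,0],[0,0,0,0,0,0],[0,0,-0.02,0,0,0],[0,0,-0.04,0,0,0],[0,0,-0.03,0,0,0],[0,0,0,0,0,0],[0,0,0,0,0,0],[0,0,0,0,0,0],[0,0,0,0,0,0]]
  hand: 0.6

```text
clock: 11.15
eef_pos: [0.4593, -0.1492, 0.0908]
tcp_rot: [-0.002, 0.013, 1.0, 0.001]
wrist_force: [-1.0, -0.9, 1.0]
opening: 0.602
grasp_force: 0.0
```

```bash
python3 - <<'E'
from h import *
s=state();print(s['eef_pos'],s['tcp_rot'],s['opening'],s['wrist_force'])
w=camera("wrist")[:,:,::-1];a=camera("scene")[:,:,::-1]
o=np.zeros((480,800,3),np.uint8);o[:240,:320]=cv2.resize(w,(320,240));o[:,320:]=cv2.resize(a[200:320,280:400],(480,480),interpolation=cv2.INTER_CUBIC)
o[240:,:320]=w[80:320,160:480]
cv2.imwrite("pics/w6.png",np.clip(o*1.2,0,255).astype(np.uint8))
E
```

```text
[ 0.45931477 -0.14920501  0.09075996] [-1.58347855e-03  1.28992207e-02  9.99915382e-01  5.76558463e-04] 0.6022470932427401 [-0.99811302 -0.88433944  0.9922182 ]
```

View pics/w6.png

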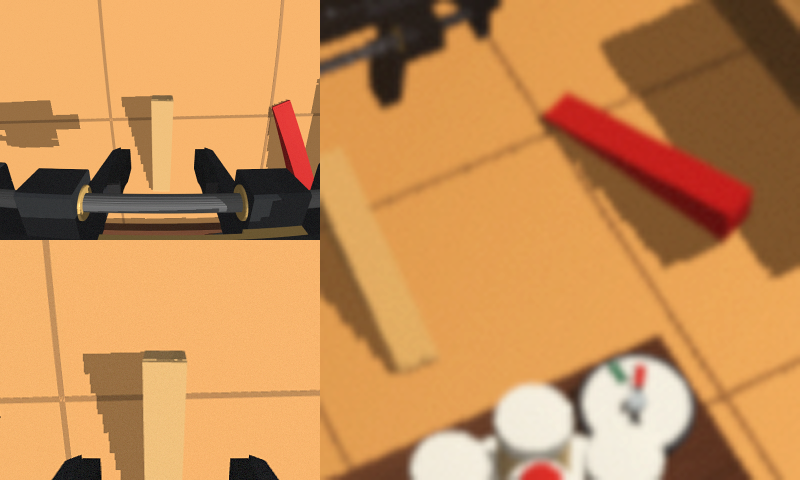

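```bash
python3 - <<'E'
from h import *
print(onz("wrist",303,200,.032),onz("wrist",347,200,.032),onz("scene",303.8,290.5,.003))
# dial detail in the scene picture: centroids of red/green in dial patch
def dial(a):
    p=a[282:318,338:376].astype(int);r,g,b=p[...,0],p[...,1],p[...,2]
    red=(r>1.6*g)&(r>90)&(r>1.6*b);gr=(g>1.25*r)&(g>b*1.05)
    f=lambda m:[(round(np.average(np.nonzero(m)[1])+338,1),round(np.average(np.nonzero(m)[0])+282,1),int(m.sum()))] if m.any() else None
    return f(red),f(gr)
print(dial(camera("scene")));t=camera("top")
E
```

```text
[ 0.4274 -0.1603  0.032 ] [ 0.4281 -0.1347  0.032 ] [ 0.576  -0.1566  0.003 ]
([(np.float64(357.7), np.float64(292.9), 20)], [(np.float64(354.0), np.float64(292.5), 6)])
```

send_rows:
  deltas:
    - [[0.015,0,0,0,0,0],[0,0,0.02,0,0,0],[0,0,0.03,0,0,0],[0,0,0.02,0,0,0],[0,0,0.01,0,0,0],[0,0,0.004,0,0,0],[0,0,0,0,0,0],[0,0,0,0,0,0]]

```text
clock: 12.15
eef_pos: [0.4466, -0.1497, 0.0095]
tcp_rot: [0.001, 0.013, 1.0, -0.0]
wrist_force: [-0.2, 0.6, -0.3]
opening: 0.598
grasp_force: 0.0
```

send_rows:
  deltas:
    - [[0,0,0,0,0,0],[0,0,0,0,0,0],[0,0,0,0,0,0],[0,0,0,0,0,0],[0,0,0,0,0,0]]
  hand: 0.2
  grip_force: 40

```text
clock: 12.65
eef_pos: [0.4466, -0.1496, 0.0092]
tcp_rot: [0.001, 0.013, 1.0, -0.0]
wrist_force: [0.3, 0.1, 3.7]
opening: 0.201
grasp_force: 1.5
```

send_rows:
  deltas:
    - [[0,0,0,0,0,0],[0,0,0,0,0,0],[0,0,0,0,0,0],[0,0,0.004,0,0,0],[0,0,0.003,0,0,0],[0,0,0,0,0,0],[0,0,0,0,0,0]]
  hand: 0.5

```text
clock: 13.35
eef_pos: [0.4452, -0.1492, 0.001]
tcp_rot: [-0.001, 0.013, 1.0, 0.0]
wrist_force: [-0.4, -0.2, 0.7]
opening: 0.501
grasp_force: 0.0
```

send_rows:
  deltas:
    - [[0,0,0,0,0,0],[0,0,0,0,0,0],[0,0,0,0,0,0],[0,0,0,0,0,0],[0,0,0,0,0,0]]
  hand: 0.2
  grip_force: 40

```text
clock: 13.85
eef_pos: [0.4458, -0.1494, 0.0016]
tcp_rot: [0.0, 0.013, 1.0, -0.0]
wrist_force: [0.3, 0.2, 0.1]
opening: 0.28
grasp_force: 40.0
```

```bash
python3 - <<'E'
from h import *
s=state();print(s['eef_pos'],s['tcp_rot'],s['opening'],s['wrist_force'],s['torque'])
w=camera("wrist")[:,:,::-1];a=camera("scene")[:,:,::-1]
o=np.zeros((480,800,3),np.uint8);o[:240,:320]=cv2.resize(w,(320,240));o[:,320:]=cv2.resize(a[200:320,280:400],(480,480),interpolation=cv2.INTER_CUBIC)
o[240:,:320]=w[160:400,160:480]
cv2.imwrite("pics/w7.png",np.clip(o*1.2,0,255).astype(np.uint8))
E
```

```text
[ 0.44580955 -0.14940683  0.00159817] [ 9.42700050e-05  1.28941890e-02  9.99916861e-01 -5.16950305e-05] 0.2804730499983625 [0.33757521 0.18828478 0.11001431] [-0.00849106 -0.02069231  0.02488227]
```

send_rows:
  deltas:
    - [[-0.01,0,0,0,0,0],[-0.015,0,0,0,0,0],[-0.015,0,0,0,0,0],[-0.015,0,0,0,0,0],[-0.015,0,0,0,0,0],[-0.01,0,0,0,0,0],[0,0,0,0,0,0],[0,0,0,0,0,0]]

```text
clock: 14.75
eef_pos: [0.5265, -0.1515, 0.0016]
tcp_rot: [0.001, 0.013, 1.0, -0.0]
wrist_force: [1.1, -0.2, 2.8]
opening: 0.286
grasp_force: 40.0
```

send_rows:
  deltas:
    - [[-0.006,0,0,0,0,0],[-0.006,0,0,0,0,0],[-0.006,0,0,0,0,0],[-0.006,0,0,0,0,0],[-0.006,0,0,0,0,0],[0,0,0,0,0,0]]

```text
clock: 15.35
eef_pos: [0.5491, -0.1518, 0.0015]
tcp_rot: [-0.007, 0.012, 1.0, 0.001]
wrist_force: [-17.6, -1.1, 18.9]
opening: 0.284
grasp_force: 40.0
```

```bash
cat >> h.py <<'E'
def dial(name,box):
    a=camera(name).astype(int);x0,y0,x1,y1=box;p=a[y0:y1,x0:x1];r,g,b=p[...,0],p[...,1],p[...,2]
    f=lambda m:[(round(np.nonzero(m)[1].mean()+x0,1),round(np.nonzero(m)[0].mean()+y0,1),int(m.sum()))] if m.any() else None
    return f((r>130)&(r>2.2*g)),f((g>1.2*r)&(g>b))
E
python3 - <<'E'
from h import *
print(state()['wrist_force'],dial("scene",(345,284,376,316)),dial("top",(304,180,334,212)))
E
```

```text
[-17.62753594  -1.07577637  18.90765697] ([(np.float64(359.2), np.float64(293.8), 4)], [(np.float64(353.9), np.float64(292.8), 8)]) ([(np.float64(313.8), np.float64(200.5), 8)], [(np.float64(318.0), np.float64(204.2), 16)])
```

send_rows:
  deltas:
    - [[-0.005,0,0,0,0,0],[-0.005,0,0,0,0,0],[0,0,0,0,0,0]]

```text
clock: 15.75
eef_pos: [0.5538, -0.1515, 0.0014]
tcp_rot: [-0.012, 0.012, 1.0, 0.002]
wrist_force: [-30.3, 0.1, 31.3]
opening: 0.286
grasp_force: 40.0
```

```bash
python3 - <<'E'
from h import *
s=state();print(s['eef_pos'],s['wrist_force'],s['torque'],dial("scene",(345,284,376,316)),dial("top",(304,180,334,212)))
E
```

```text
[ 0.5537587  -0.15149349  0.0014166 ] [-30.25561058   0.09946491  31.312174  ] [-0.0349643   4.98277741 -0.04212888] ([(np.float64(359.0), np.float64(293.5), 4)], [(np.float64(354.0), np.float64(292.7), 7)]) ([(np.float64(314.0), np.float64(200.7), 7)], [(np.float64(318.1), np.float64(204.4), 17)])
```

send_rows:
  deltas:
    - [[0.006,0,0,0,0,0],[0.006,0,0,0,0,0],[0.004,0,0,0,0,0],[0,0,0,0,0,0],[0,0,0,0,0,0]]
  grip_force: 25

```text
clock: 16.35
eef_pos: [0.5494, -0.1521, 0.0015]
tcp_rot: [-0.0, 0.013, 1.0, -0.0]
wrist_force: [0.6, 0.3, 1.5]
opening: 0.287
grasp_force: 25.0
```

send_rows:
  deltas:
    - [[0,0,-0.001,0,-0.01,0],[-0.004,0,0,0,0,0],[-0.004,0,0,0,0,0],[0,0,0,0,0,0]]

```text
clock: 16.75
eef_pos: [0.5506, -0.1515, 0.0013]
tcp_rot: [-0.003, 0.012, 1.0, 0.001]
wrist_force: [-17.8, -1.4, 11.9]
opening: 0.29
grasp_force: 25.0
```

```bash
python3 - <<'E'
from h import *
s=state();print(s['eef_pos'],s['tcp_rot'],s['wrist_force'],s['torque'],dial("scene",(345,284,376,316)),dial("top",(304,180,334,212)))
w=camera("wrist")[:,:,::-1];a=camera("scene")[:,:,::-1];t=camera("top")[:,:,::-1]
o=np.zeros((560,800,3),np.uint8);o[:280,:320]=w[160:440,160:480];o[:480,320:]=cv2.resize(a[220:340,260:380],(480,480),interpolation=cv2.INTER_CUBIC)
o[280:,:320]=cv2.resize(t[180:260,300:400],(320,280))
cv2.imwrite("pics/w8.png",np.clip(o*1.2,0,255).astype(np.uint8))
E
```

```text
[ 0.5506015  -0.15153194  0.00130252] [-0.00261285  0.01247285  0.99991828  0.00101448] [-17.81111485  -1.36767244  11.8738441 ] [-0.02035103  2.80638985 -0.11033499] ([(np.float64(359.0), np.float64(294.0), 3)], [(np.float64(354.0), np.float64(292.7), 7)]) ([(np.float64(313.8), np.float64(200.5), 8)], [(np.float64(318.1), np.float64(204.4), 17)])
```

View pics/w8.png

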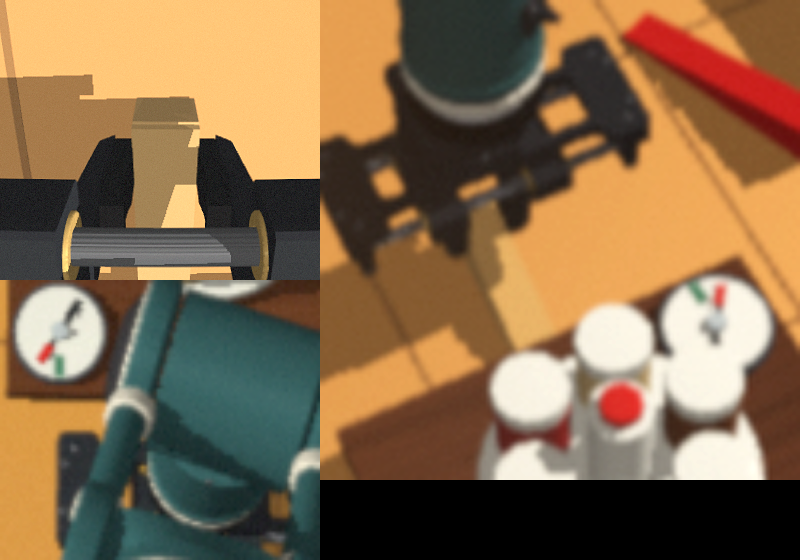

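send_rows:
  deltas:
    - [[0,0,-0.001,0,0,0],[0,0,-0.001,0,0,0],[0,0,0,0,0,0]]

```text
clock: 17.3
eef_pos: [0.5521, -0.1513, 0.0022]
tcp_rot: [-0.001, 0.013, 1.0, 0.001]
wrist_force: [-7.4, -0.3, -1.5]
opening: 0.285
grasp_force: 25.0
```

```bash
python3 - <<'E'
from h import *
s=state();print(s['eef_pos'],s['tcp_rot'],s['wrist_force'],s['torque'],s['joint_pos'])
print(onz("wrist",325,282,.032),onz("wrist",325,257,.0))
E
```

```text
[ 0.55208615 -0.15133178  0.00215173] [-5.37925779e-04  1.27805763e-02  9.99917682e-01  9.98582725e-04] [-7.41119041 -0.29138456 -1.49355445] [-0.07172889  1.32583958 -0.10840237] [-0.31205428  0.29839317  1.99985288  0.00212743  0.84496457 -1.85870212]
[ 0.5317 -0.1499  0.032 ] [ 0.5338 -0.1499  0.    ]
```

send_rows:
  deltas:
    - [[-0.004,0,-0.0005,0,0,0],[-0.004,0,-0.0005,0,0,0],[0,0,0,0,0,0]]

```text
clock: 17.6
eef_pos: [0.5608, -0.1514, 0.003]
tcp_rot: [-0.0, 0.013, 1.0, 0.001]
wrist_force: [-5.9, 0.3, -2.4]
opening: 0.292
grasp_force: 25.0
```

```bash
python3 - <<'E'
from h import *
s=state();print(s['eef_pos'],s['tcp_rot'],s['wrist_force'],s['torque'],dial("scene",(345,284,376,316)),dial("top",(304,180,334,212)))
E
```

```text
[ 0.56077399 -0.15136282  0.00304197] [-1.83353884e-04  1.26852324e-02  9.99918933e-01  1.08572015e-03] [-5.8911023   0.30409668 -2.39470732] [ 0.08653193  1.11926369 -0.01063389] ([(np.float64(358.5), np.float64(293.0), 6)], [(np.float64(354.0), np.float64(292.3), 7)]) ([(np.float64(314.9), np.float64(200.6), 7)], [(np.float64(318.0), np.float64(204.0), 15)])
```

send_rows:
  deltas:
    - [[-0.005,0,0,0,0,0],[-0.005,0,0,0,0,0],[-0.005,0,0.0005,0,0,0],[-0.005,0,0,0,0,0],[-0.005,0,0,0,0,0],[0,0,0,0,0,0]]

```text
clock: 18.3
eef_pos: [0.5863, -0.152, 0.0026]
tcp_rot: [0.0, 0.013, 1.0, 0.001]
wrist_force: [-5.4, 0.0, -2.6]
opening: 0.29
grasp_force: 25.0
```

```bash
cat >> h.py <<'E'
def needle(n=6):
    v=[]
    for _ in range(n):
        d=dial("top",(304,180,334,212));s=dial("scene",(345,284,376,316))
        v.append([*(d[0][0][:2] if d[0] else (np.nan,)*2),*(d[1][0][:2] if d[1] else (np.nan,)*2),*(s[0][0][:2] if s[0] else (np.nan,)*2),*(s[1][0][:2] if s[1] else (np.nan,)*2)])
    v=np.nanmean(v,0);a=lambda x,y,c:np.degrees(np.arctan2(-(x-c[0]),y-c[1]))
    c=(319,195.1);print("top",v[:4].round(1),(a(*v[:2],c)-a(*v[2:4],c)).round(1),"deg  scene",v[4:].round(1))
E
python3 - <<'E'
from h import *
s=state();print(s['eef_pos'],s['tcp_rot'],s['wrist_force']);needle(3)
E
```

```text
[ 0.58633493 -0.15201469  0.0025942 ] [1.99465990e-04 1.26808818e-02 9.99919036e-01 1.03764875e-03] [-5.44326096  0.01407472 -2.60328011]
top [316.6 200.7 326.5 206.2] 57.0 deg  scene [356.5 292.5 353.  290. ]
```

send_rows:
  deltas:
    - [[-0.005,0,0.0005,0,0,0],[-0.005,0,0,0,0,0],[-0.005,0,0.0003,0,0,0],[-0.005,0,0,0,0,0],[0,0,0,0,0,0]]

```text
clock: 19.1
eef_pos: [0.6072, -0.1527, 0.0023]
tcp_rot: [0.001, 0.013, 1.0, 0.001]
wrist_force: [-4.9, 0.7, -4.7]
opening: 0.283
grasp_force: 25.0
```

```bash
python3 - <<'E'
from h import *
s=state();print(s['eef_pos'],s['tcp_rot'],s['wrist_force']);needle(4)
for n,b in(("top",(300,176,338,216)),("scene",(336,278,380,322))):
    x0,y0,x1,y1=b;cv2.imwrite(f"pics/d_{n}.png",cv2.resize(camera(n)[y0:y1,x0:x1,::-1],None,fx=10,fy=10))
E
```

```text
[ 0.60723215 -0.15273198  0.00232967] [1.20156481e-03 1.27292401e-02 9.99917935e-01 8.04099205e-04] [-4.90008019  0.65225735 -4.70977136]
top [318.  198.  330.3 204.1] 70.5 deg  scene [355.5 292.2   nan   nan]h.py:33: RuntimeWarning: Mean of empty slice
  v=np.nanmean(v,0);a=lambda x,y,c:np.degrees(np.arctan2(-(x-c[0]),y-c[1]))
```

send_rows:
  deltas:
    - [[-0.004,0,0.0003,0,0,0],[-0.003,0,0,0,0,0],[0,0,0,0,0,0],[0,0,0,0,0,0]]

```text
clock: 20.0
eef_pos: [0.6149, -0.1531, 0.0028]
tcp_rot: [0.002, 0.013, 1.0, 0.001]
wrist_force: [-3.9, 0.5, -4.9]
opening: 0.291
grasp_force: 25.0
```

send_rows:
  deltas:
    - [[0,0,0,0,0,0],[0,0,0,0,0,0],[0,0,0,0,0,0],[0.001,0,-0.015,0,0,0],[0.03,0,-0.03,0,0,0],[0.04,0,-0.02,0,0,0],[0.04,0,0,0,0,0],[0.04,0,0,0,0,0],[0,0,0,0,0,0]]
  hand: 0.5

```text
clock: 20.9
eef_pos: [0.4608, -0.1488, 0.068]
tcp_rot: [0.003, 0.013, 1.0, 0.0]
wrist_force: [-1.2, 0.1, -0.7]
opening: 0.5
grasp_force: 0.0
```

```bash
python3 - <<'E'
from h import *
s=state();print(s['eef_pos'],s['wrist_force'])
# dial in top picture: mean of 6, rectified at x8, colour masks
t=np.mean([camera("top") for _ in range(6)],0)[182:210,304:336]
m=cv2.resize(t,None,fx=8,fy=8,interpolation=cv2.INTER_CUBIC);r,g,b=m[...,0],m[...,1],m[...,2]
wm=((m.min(2)>0.55*m.max(2))&(m.min(2)>110)).astype(np.uint8)
c=max(cv2.findContours(wm,cv2.RETR_EXTERNAL,cv2.CHAIN_APPROX_NONE)[0],key=cv2.contourArea);e=cv2.fitEllipse(cv2.convexHull(c));print("dial",np.array(e[0])/8+[304,182],np.array(e[1])/8)
for n,k in(("red",(r>1.7*g)&(r>1.7*b)&(r>90)),("green",(g>1.12*r)&(g>1.05*b)),("black",m.max(2)<70)):
    y,x=np.nonzero(k);q=(x-e[0][0])**2+(y-e[0][1])**2<(.85*min(e[1])/2)**2
    x,y=x[q],y[q]
    if len(x):dx,dy=x.mean()-e[0][0],y.mean()-e[0][1];print(n,len(x),(dx/8).round(2),(dy/8).round(2),"from down",np.degrees(np.arctan2(-dx,dy)).round(1))
E
```

```text
[ 0.46080629 -0.14884716  0.06801623] [-1.24026262  0.14304976 -0.71772426]
dial [318.59033203 193.09070778] [26.91402054 27.77048683]
red 724 0.14 7.44 from down -1.1
green 55 -0.38 11.24 from down 1.9
black 315 -0.12 -7.7 from down 179.1
```

```bash
cat > d.py <<'E'
from h import *
ex=np.array([1,-.027]);ex/=np.linalg.norm(ex)
def comp(name,box,N=8):
    x0,y0,x1,y1=box;t=np.mean([camera(name) for _ in range(N)],0)[y0:y1,x0:x1].astype(np.float32)
    m=cv2.resize(t,None,fx=8,fy=8,interpolation=cv2.INTER_CUBIC);r,g,b=m[...,0],m[...,1],m[...,2]
    # rectify: board axes, 0.25 mm pixels around the nominal dial centre
    return m
z=.048
for name,box in(("top",(300,176,338,212)),("scene",(336,278,380,322))):
    m=comp(name,box);r,g,b=m[...,0],m[...,1],m[...,2];x0,y0=box[:2]
    W=lambda x,y:onz(name,(x+.5)/8-.5+x0,(y+.5)/8-.5+y0,z)[:2]
    c0=np.array(W(*np.argwhere(m.min(2)>.7*m.min(2).max())[:,::-1].mean(0)))
    print(name,"white centroid",c0)
    for n,k in(("red",(r>1.7*g)&(r>1.7*b)&(r>90)),("green",(g>1.12*r)&(g>1.05*b)),("black",m.max(2)<75)):
        lab=cv2.connectedComponentsWithStats(k.astype(np.uint8))
        for i in range(1,lab[0]):
            if lab[2][i,4]>25:print("  ",n,lab[2][i,4],np.array(W(*lab[3][i])),(lab[3][i]/8+[x0,y0]).round(1))
E
python3 d.py
```

```text
top white centroid [ 0.6766 -0.0624]
   red 726 [ 0.6589 -0.0626] [318.7 200.5]
   green 358 [ 0.6479 -0.0618] [318.4 205.2]
   black 47 [ 0.7097 -0.0559] [315.6 179.1]
   black 43 [ 0.7098 -0.0655] [319.8 179. ]
   black 28 [ 0.7095 -0.0719] [322.5 179.1]
   black 32 [ 0.7074 -0.0493] [312.7 180.1]
   black 12002 [ 0.664  -0.0847] [328.4 198.2]
   black 364 [ 0.6946 -0.0623] [318.4 185.4]
   black 50 [ 0.6841 -0.0293] [304.  189.9]
   black 2838 [ 0.6336 -0.0655] [320.1 211.3]
scene white centroid [ 0.6864 -0.0803]
   red 652 [ 0.657  -0.0627] [355.7 292.6]
   red 1088 [ 0.7011 -0.1312] [338.7 320.5]
   black 1333 [ 0.6531 -0.0906] [344.3 296.2]
   black 1230 [ 0.7083 -0.0504] [371.5 308.2]
   black 300 [ 0.6919 -0.0625] [363.3 304.6]
   black 362 [ 0.6813 -0.0977] [347.6 307.2]
   black 41 [ 0.7182 -0.0606] [369.9 313.6]
   black 2187 [ 0.7371 -0.0567] [375.7 319.7]
```

send_rows:
  deltas:
    - [[-0.02,0,0,0,0,0],[-0.04,0,0,0,0,0],[-0.04,0,0,0,0,0],[-0.035,0,0,0,0,0],[-0.017,0,0,0,0,0],[0,0,0,0,0,0],[0,0,0.02,0,0,0],[0,0,0.025,0,0,0],[0,0,0.015,0,0,0],[0,0,0,0,0,0],[0,0,0,0,0,0]]

```text
clock: 23.1
eef_pos: [0.6179, -0.1538, 0.0095]
tcp_rot: [0.004, 0.013, 1.0, 0.0]
wrist_force: [0.9, -0.2, 0.3]
opening: 0.497
grasp_force: 0.0
```

send_rows:
  deltas:
    - [[0.003,0,0.004,0,0.008,0],[0,0,0.0025,0,0,0],[0,0,0,0,0,0],[0,0,0,0,0,0]]

```text
clock: 23.5
eef_pos: [0.6159, -0.1538, 0.0035]
tcp_rot: [0.001, 0.013, 1.0, -0.0]
wrist_force: [0.8, -0.5, -0.2]
opening: 0.503
grasp_force: 0.0
```

send_rows:
  deltas:
    - [[0,0,0,0,0,0],[0,0,0,0,0,0],[0,0,0,0,0,0],[0,0,0,0,0,0]]
  hand: 0.2
  grip_force: 25

```text
clock: 23.9
eef_pos: [0.6157, -0.1536, 0.0032]
tcp_rot: [0.001, 0.013, 1.0, 0.0]
wrist_force: [0.1, 2.9, 0.9]
opening: 0.284
grasp_force: 25.0
```

send_rows:
  deltas:
    - [[0.002,0,0,0,0,0],[0.0015,0,0,0,0,0],[0,0,0,0,0,0],[0,0,0,0,0,0],[0,0,0,0,0,0]]

```text
clock: 24.4
eef_pos: [0.6127, -0.1538, 0.0033]
tcp_rot: [0.002, 0.013, 1.0, -0.0]
wrist_force: [4.8, -0.0, -1.2]
opening: 0.288
grasp_force: 25.0
```

send_rows:
  deltas:
    - [[0,0,0,0,0,0],[0,0,0,0,0,0],[0,0,0,0,0,0],[0,0,-0.015,0,0,0],[0.02,0,-0.03,0,0,0],[0.04,0,-0.03,0,0,0],[0.04,0,-0.02,0,0,0],[0.04,0,0,0,0,0],[0,0,0,0,0,0],[0,0,0,0,0,0]]
  hand: 0.5

```text
clock: 25.4
eef_pos: [0.4718, -0.1502, 0.0989]
tcp_rot: [0.002, 0.013, 1.0, -0.0]
wrist_force: [-0.1, 0.3, -0.1]
opening: 0.501
grasp_force: 0.0
```

```bash
python3 d.py | grep -E "top|scene|red|green|0.69"; python3 -c "
from h import *
s=state();print(s['eef_pos'],s['wrist_force'],s['clock'])"
```

```text
top white centroid [ 0.6765 -0.0623]
   red 769 [ 0.6586 -0.0623] [318.6 200.6]
   green 321 [ 0.6478 -0.0621] [318.5 205.2]
   black 554 [ 0.6937 -0.0631] [318.8 185.8]
scene white centroid [ 0.6863 -0.0803]
   red 590 [ 0.6576 -0.0622] [356.  292.7]
   red 1122 [ 0.7008 -0.1313] [338.6 320.4]
   black 109 [ 0.6977 -0.0353] [374.8 301.8]
   black 282 [ 0.6922 -0.0632] [363.1 304.8]
[ 0.47198994 -0.15006009  0.09773922] [ 0.20681315  0.25887024 -0.43353492] 26.2
```

```bash
python3 -c "
from workcell import workorder;print(workorder.close_job())"
```

```text
the job is handed in; nothing more can be done
None
```

The loose wedge (the right-hand one of the three) is under the board's low edge and holding it up, the dial needle reads within about half a degree of centred, and the job is handed in at about 26 s with the arm clear. I pushed it about 3 mm too far at first, so I took hold of it again and drew it back. Fingers closed on the middle wedge too high to feel it and I never tried the left one, so the right wedge was picked because it lifted freely.

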